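Set the step attenuator to its third click and trigger the reading

ROBOT

A 6-joint arm with a two-finger parallel gripper is mounted at the origin on the work surface. World frame = base frame: x ahead of the robot, y to its left, z up, the work surface at z = 0. Lengths are in m, angles in rad, forces in N, time in s.
With the tool pointing down it reaches from about 0.425 to 0.95 m from the base axis. Payload 3.5 kg.
Tool frame: the origin (TCP) lies on the centre line of the jaws, within the pads' length; the fingertips stand 8 mm ahead of it and the grasp point (between the pads) lies 11 mm behind it; z points along the fingers, y is the line along which they close (so a half turn about z gives the same grasp; the last joint's range is limited). The gripper opens to 85 mm and grips with 20 to 120 N. Pads are 22 mm wide; open, the fingers measure 114 mm over their backs; the gripper's body (76 mm by 85 mm) begins 54 mm behind the grasp point. The pads swing forward as they close: fully open they stand 13 mm farther back than shut.
Start: joints at [-1.262, 0.286, 1.577, -0, 1.279, -0.15], TCP at [0.299, -0.605, 0.239] pointing down, gripper open.
Joint ranges: [-2.77, 2.77], [-0.9, 2.22], [0.21, 2.48], [-1.53, 4.67], [0.24, 2.81], [-2.84, 2.84]. Speed limits (rad/s): [2.79, 2.79, 3.14, 3.14, 3.14, 3.14].

INTERFACE

Orientations are given as a unit quaternion [x, y, z, w].
In Python, from plant import ctrl gives the robot as it stands. The module is installed in compiled form; this text tells all that it offers.
- The arm moves only by the tool send_rows, never from a script. Its argument "steps" is a list of rows, each a list of 5 numbers: the shift along the tool's x, y, z in m, then the turn about the tool's z in degrees, then the opening, from -1 (shut) to 1 (fully open). A call has 1 to 12 rows; each row is the pose to reach, as a shift and turn from the pose commanded when the call began, along the tool's axes at that moment; what a row does not reach only later rows make up. A row lasts 1/10 s, in which the tool goes at most 50 mm and 8.59 degrees, less where a joint would pass 70% of its speed; a pose out of reach is approached as far as the arm can. A call with a gripper value outside its range is refused whole. The fingers move at their own pace and stop on an object; "squeeze" is the grip in N (left out, the last holds). Time passes only in rows, so rows that repeat a pose let the fingers close. It gives the time, the measured TCP pose, the force, the opening and the grip force at its end, in the units of the state.
- ctrl.get_state(): the state, without advancing time (a new reading comes with each control period).
- ctrl.read_camera(name): name is "side" or "top" or "wrist"; returns the picture (384x512x3 uint8, red, green, blue); there is no depth.
- ctrl.calibration(name): a dict with "intrinsics" (3x3 intrinsics, pixels), "extrinsics" (4x4, takes a point from world to camera coordinates); the wrist camera has in their place "tool_from_camera" (4x4, takes a point from camera to tool coordinates, whose origin is the TCP and whose axes are the flange's). Camera axes: x right, y up, looking along -z (the intrinsics and any distortion apply to the point x, -y, -z); pixel columns grow to the right and rows downward; lengths in m; the calibration is good to about 2 mm. A picture is of the moment at which its call begins: read the wrist's pose just before it. calibration takes no time and is no camera call.
- ctrl.sign_off(): hands the job in; it is judged then, once.
The state is a dict: "time": time; "qpos": joint angles; "dq": joint speeds; "joint_efforts": joint torques, N m; "eef_pos": TCP position; "tcp_rot": TCP orientation; "contact_force": force on the tool from outside, world axes, zero at the start; "wrist_torque": the same for the moment, N m; "opening": opening from 0.0 (shut) to 1.0 (fully open); "finger_force": force on a finger pad.
Only numpy, scipy, OpenCV 4.12 (cv2) and the standard library are available. Lean on these libraries where they do the work, as an engineer would, in place of code of your own. Each camera call takes 0.05 s, during which the arm holds its last target. There are 200 camera calls.

TASK

With a fingertip, push the slide lever on top of the black step attenuator away from its parked end, through the clicks, and stop in the third one without running on past it. Then, with the lever left there, press the button on the small grey trigger box all the way down and let it spring back. Only push, never pinch the lever or push hard, and leave the loose handset, screwdriver and plug where they lie; finish clear of everything.

Things in the scene. Friction and masses are not known exactly. Their poses are not given: they have to be found in the camera images.
- attenuator: Step attenuator, a fixed black case 130 (x) by 190 (y) by 55 mm high with an aluminium top plate. Origin at the centre of its underside, z up. A slot for the lever runs along its y through the middle of the top; five short dark bars on the plate beside the slot, 34 mm to its -x side, mark the five clicks, 14 mm apart. The lever slides towards +y.
- lever_top (a point): Centre of the top face of the slide lever, a plain black block standing on the attenuator's top plate: 16 mm along the slide (attenuator y), 34 mm across it, top 88 mm above the work surface; the top plate is at 55 mm. Axes as the attenuator's. The parked lever has over 40 mm of clear plate behind it (-y) and free space beyond that.
- lever (a joint): Slide in m along the attenuator's +y, 0 at the parked end, stop at 0.082. Parked at 0 to 0.007. Clicks at 0.023, 0.037, 0.051 (third), 0.065, 0.079; ridges half-way between (third click: 0.044 to 0.058), first ridge 0.016. Leaving a click takes 4 to 6 N; within 2 mm past a ridge the lever snaps ahead of the finger to the middle of the next click and stays. An unchecked push runs through all.
- trigger_box: Trigger box, a small fixed grey box 80 (x) by 100 (y) by 40 mm high with one round push button in the middle of its top. Origin at the centre of its underside.
- button_top (a point): Centre of the top face of the round push button (28 mm diameter) on the trigger box, 62 mm above the work surface; it is pressed straight down.
- button (a joint): Travel of the button in m: 0 up, 0.006 fully down (about 5 N); springs back by itself.
- handset: Bystander: a loose black handset 75 by 160 by 30 mm lying flat beyond the trigger box; origin at the centre of its underside.
- screwdriver: Bystander: a loose screwdriver about 160 mm long lying beyond the attenuator; origin near its middle.
- plug: Bystander: a loose steel and brass plug, 22 mm diameter, 42 mm tall, standing on the robot's side of the attenuator; origin at the centre of its underside.
Mind the look-alikes: they are no part of the job. What is meant by the trigger_box is not green or turquoise, and is the smaller of those in its own colour.

How it is judged:
On the way, in this order (a step that is already met when the one before it is completed fails the run):
1. the lever rests in the third click (value of joint lever between 0.047 and 0.055 m and velocity of joint lever below 0.02 m/s), for 0.2 s.
2. the button is pressed all the way down (value of joint lever between 0.047 and 0.055 m and value of joint button above 0.005 m), for 0.05 s.
At the end, for the whole second after the job is handed in: The lever rests in the third click (joint within 4 mm of 0.051), the button has been pressed and is up again (under 1 mm), and handset, screwdriver and plug are within 15 mm of where they were (value of joint lever between 0.047 and 0.055 m and velocity of joint lever between -0.01 and 0.01 m/s and value of joint button below 0.001 m and distance of each of handset, screwdriver, plug from where it was at the start of the episode below 0.015 m); the robot touches nothing.
It fails at once if the lever runs past the third click, over the ridge towards the fourth (joint over 0.059) (value of joint lever above 0.059 m).
It fails at once if the button is pressed while the lever is not in the third click (value of joint button above 0.003 m and not (value of joint lever between 0.047 and 0.055 m)).
It fails at once if the lever is pinched: both of two opposite sides are pressed by the fingers at once (contact force between each of lever_c1, lever_c2 and the fingers above 1 N or contact force between each of lever_c3, lever_c4 and the fingers above 1 N).
It fails at once if the lever, attenuator, or trigger box with its button is pushed with more than 40 N (contact force between any of attenuator, trigger_box and the arm above 40 N or contact force between any of attenuator, trigger_box and the fingers above 40 N).
It fails at once if a loose bystander is moved more than 15 mm or lifted (distance of any of handset, screwdriver, plug from where it was at the start of the episode above 0.015 m).
It also fails if it takes over 64 s, if anything falls off the work surface, if the arm or the gripper's body presses on something with over 40 N, if the wrist force passes 120 N, or if a joint passes its speed limit or range.

## Working session

There is one attempt and no reset: what is moved stays moved. The work goes in short steps, Python scripts to look and compute and a tool call to move; the robot and the scene stay as the last step left them, time stands still between calls to the robot, and variables do not carry over. Pictures are saved under pics/ and viewed, at most 10 in all, crops included, and the job is handed in when it is done.

Besides the shell and the picture viewer there is one more tool, called after "Request:" as name([rows], argument=value, ...), one row to a line, values as JSON. send_rows: Moves the arm, as the interface text tells. Its arguments: {"type":"object","properties":{"steps":{"type":"array","items":{"type":"array","items":{"type":"number"}}},"squeeze":{"type":"number"}},"required":["steps"]}

```bash
mkdir -p pics; python3 - <<'E'
from plant import ctrl
import cv2, numpy as np
s=ctrl.get_state(); print({k:np.round(v,3).tolist() for k,v in s.items()})
for n in ("top","side"):
    im=ctrl.read_camera(n); cv2.imwrite(f"pics/{n}0.png",im[:,:,::-1])
    c=ctrl.calibration(n); print(n,{k:np.round(v,3).tolist() for k,v in c.items()})
print(ctrl.calibration("wrist"))
a=cv2.imread("pics/top0.png"); b=cv2.imread("pics/side0.png")
cv2.imwrite("pics/top0b.png",cv2.resize(a,(800,600),interpolation=cv2.INTER_CUBIC))
E
```

```text
{'time': 0.0, 'qpos': [-1.262, 0.287, 1.578, 0.0, 1.279, -0.15], 'dq': [0.0, 0.002, -0.0, -0.0, 0.002, -0.0], 'joint_efforts': [-0.001, -40.599, -29.263, -0.0, 0.006, 0.0], 'eef_pos': [0.299, -0.605, 0.238], 'tcp_rot': [0.974, 0.227, -0.0, -0.001], 'contact_force': [0.381, -0.577, 0.674], 'wrist_torque': [0.032, -0.04, 0.014], 'finger_force': 0.0, 'opening': 0.999}
top {'intrinsics': [[377.455, 0.0, 255.192], [0.0, 377.455, 193.568], [0.0, 0.0, 1.0]], 'extrinsics': [[-0.015, -0.999, 0.037, 0.047], [0.99, -0.01, 0.142, -0.478], [-0.141, 0.039, 0.989, -0.866], [0.0, 0.0, 0.0, 1.0]]}
side {'intrinsics': [[450.369, 0.0, 259.497], [0.0, 450.369, 183.267], [0.0, 0.0, 1.0]], 'extrinsics': [[-0.976, -0.218, -0.015, 0.481], [0.108, -0.542, 0.833, -0.105], [-0.19, 0.812, 0.552, -1.176], [0.0, 0.0, 0.0, 1.0]]}
{'intrinsics': array([[323.32118703,   0.        , 256.37264384],
       [  0.        , 323.32118703, 191.59164659],
       [  0.        ,   0.        ,   1.        ]]), 'tool_from_camera': array([[-9.99749222e-04,  9.53119606e-01,  3.02592165e-01,
         7.84868262e-02],
       [ 9.99999496e-01,  9.25977514e-04,  3.87258526e-04,
         5.30528884e-04],
       [ 8.89101535e-05,  3.02592399e-01, -9.53120051e-01,
        -1.34330767e-01],
       [ 0.00000000e+00,  0.00000000e+00,  0.00000000e+00,
         1.00000000e+00]])}
```

View pics/top0b.png

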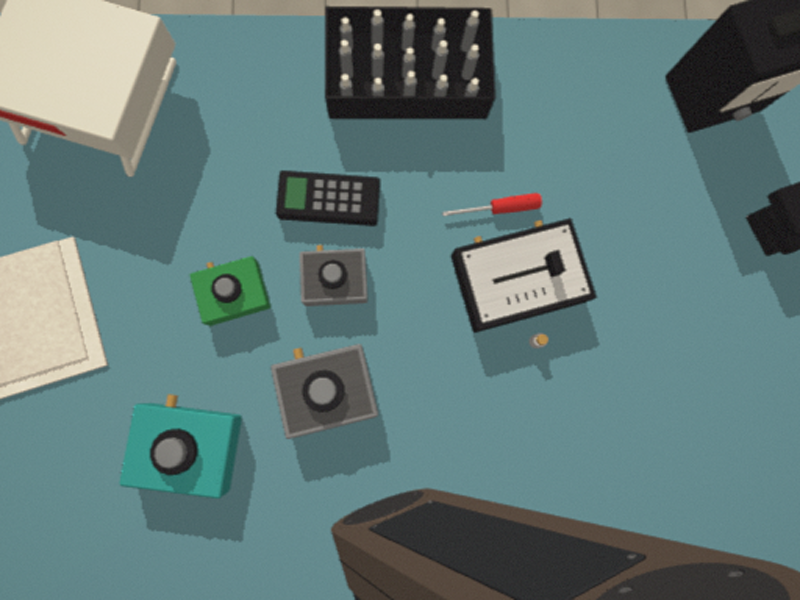

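View pics/side0.png

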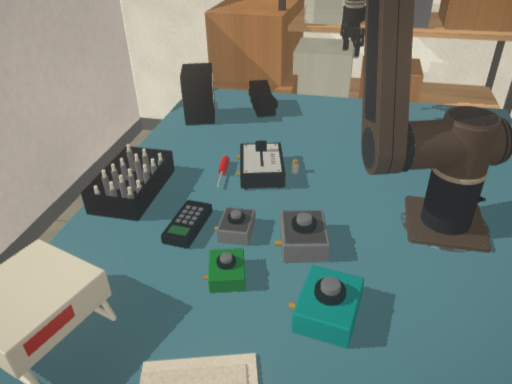

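The top view (800x600) shows the attenuator at about (523,275), with its lever at (555,263) on the right (-y) end. The screwdriver is at (500,204), the plug at (540,341) and the handset at (328,197).

The trigger box candidates are green (230,290), small grey (333,275), large grey (323,390) and turquoise (175,450). Small grey fits, because it is the smaller of the two grey ones and the handset lies just beyond it.

```bash
cat > h.py <<'E'
from plant import ctrl
import cv2, numpy as np
from scipy.spatial.transform import Rotation as R
def ray(n,uv,z,T=None):
    """pixel -> world point on plane z"""
    c=ctrl.calibration(n); K=c["intrinsics"]
    if n=="wrist": M=T@c["tool_from_camera"]
    else: M=np.linalg.inv(c["extrinsics"])
    d=np.linalg.inv(K)@np.array([uv[0],uv[1],1.]); d=M[:3,:3]@(d*[1,-1,-1]); o=M[:3,3]
    return o+d*(z-o[2])/d[2]
def toolT():
    s=ctrl.get_state(); T=np.eye(4); T[:3,:3]=R.from_quat(s["tcp_rot"]).as_matrix(); T[:3,3]=s["eef_pos"]; return T
E
python3 - <<'E'
from h import *
a=cv2.imread("pics/top0.png"); hsv=cv2.cvtColor(a,cv2.COLOR_BGR2HSV)
def comps(m,box,k=3):
    x0,y0,x1,y1=box; mm=np.zeros_like(m); mm[y0:y1,x0:x1]=m[y0:y1,x0:x1]
    cs,_=cv2.findContours(mm,cv2.RETR_EXTERNAL,cv2.CHAIN_APPROX_NONE)
    return sorted(cs,key=cv2.contourArea)[::-1][:k]
plate=((hsv[...,1]<40)&(hsv[...,2]>130)).astype(np.uint8)*255
c=comps(plate,(285,135,390,215),1)[0]; r=cv2.boxPoints(cv2.minAreaRect(c)); print("plate px",r.round(1).tolist())
P=np.array([ray("top",p,.055) for p in r]); print(P.round(4),P.mean(0).round(4))
rc=cv2.minAreaRect(P[:,:2].astype(np.float32)); print(rc)
# lever
dark=(hsv[...,2]<60).astype(np.uint8)*255
for c in comps(dark,(335,155,366,180),2):
    print("dark",cv2.boundingRect(c),cv2.contourArea(c))
# button
btn=((hsv[...,2]>90)&(hsv[...,1]<50)).astype(np.uint8)*255
for c in comps(btn,(200,164,226,188),3):
    (u,v),rad=cv2.minEnclosingCircle(c); print("btn",u,v,rad,ray("top",(u,v),.062).round(4))
x=cv2.resize(a[120:240,170:400],None,fx=3.4,fy=3.4,interpolation=cv2.INTER_CUBIC); cv2.imwrite("pics/crop1.png",x)
for n,p in (("lever",(556*.64,258*.64)),):
    print(n,ray("top",p,.088).round(4))
for n,p,z in (("plug",(541*.64,340*.64),.042),("btnguess",(333*.64,274*.64),.062)): print(n,ray("top",p,z).round(4))
for n,p,z in (("btnside",(236,215),.062),("lever side",(261,145),.088)): print(n,ray("side",p,z).round(4))
E
```

```text
plate px [[295.0, 161.3000030517578], [364.6000061035156, 142.3000030517578], [376.8999938964844, 187.3000030517578], [307.29998779296875, 206.3000030517578]]
[[ 0.5512 -0.0533  0.055 ]
 [ 0.5966 -0.2223  0.055 ]
 [ 0.4872 -0.2454  0.055 ]
 [ 0.444  -0.0788  0.055 ]] [ 0.5198 -0.15    0.055 ]
((0.5203401446342468, -0.15055382251739502), (0.11171586811542511, 0.17727138102054596), 14.525286674499512)
dark (335, 161, 26, 16) 115.0
btn 212.0 174.0 5.831051826477051 [0.5207 0.1414 0.062 ]
btn 224.0 166.5 1.1181340217590332 [0.5382 0.1136 0.062 ]
btn 204.5 167.0 0.5001000165939331 [0.5374 0.1587 0.062 ]
lever [ 0.5337 -0.1877  0.088 ]
plug [ 0.4176 -0.1726  0.042 ]
btnguess [0.5175 0.1388 0.062 ]
btnside [0.5183 0.1505 0.062 ]
lever side [ 0.5243 -0.1673  0.088 ]
```

View pics/crop1.png

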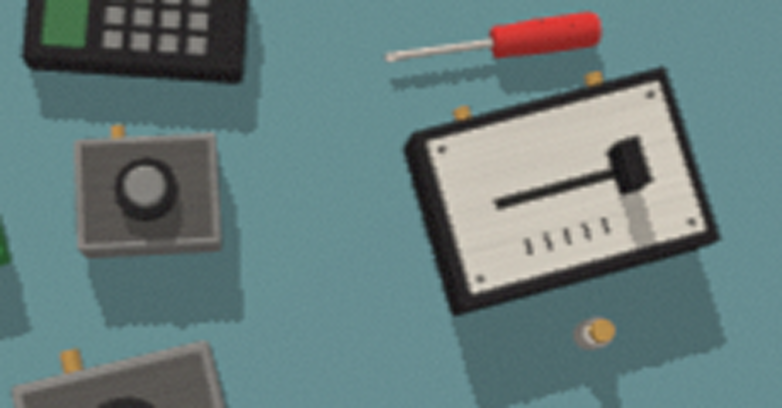

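The crop confirms the small grey box: plain grey, one button at crop (147,187), with the handset above it and the larger grey box below. The lever is at crop (630,165), on the end away from the slot. I'll shut the gripper and go above the free area behind the lever.

Request:
send_rows([
  [0.04,-0.025,0,3,-1],
  [0.08,-0.05,0.0,6,-1],
  [0.12,-0.07,0.0,9,-1],
  [0.16,-0.095,0.01,11.2,-1],
  [0.2,-0.12,0.02,11.2,-1],
  [0.24,-0.145,0.04,11.2,-1],
  [0.28,-0.165,0.06,11.2,-1],
  [0.32,-0.19,0.07,11.2,-1],
  [0.355,-0.21,0.08,11.2,-1],
  [0.383,-0.227,0.09,11.2,-1],
  [0.383,-0.227,0.09,11.2,-1],
  [0.383,-0.227,0.09,11.2,-1],
])

```text
time: 1.3
eef_pos: [0.5416, -0.2313, 0.1486]
tcp_rot: [0.991, 0.132, -0.001, -0.0]
contact_force: [-0.9, 0.1, -0.0]
opening: 0.004
finger_force: 0.0
```

```bash
python3 - <<'E'
from h import *
T=toolT(); im=ctrl.read_camera("wrist")[:,:,::-1].copy(); np.save("T1.npy",T); cv2.imwrite("pics/w1.png",im)
s=ctrl.get_state(); print(s["time"],T.round(4).tolist(),s["opening"],np.round(s["contact_force"],2))
cv2.imwrite("pics/w1b.png",cv2.resize(im,(768,576),interpolation=cv2.INTER_CUBIC))
E
```

```text
1.35 [[0.965, 0.2621, -0.0015, 0.5416], [0.2621, -0.9651, 0.0005, -0.2313], [-0.0013, -0.0008, -1.0, 0.1486], [0.0, 0.0, 0.0, 1.0]] 0.0016963747163822665 [-0.15 -0.52 -0.03]
```

View pics/w1b.png

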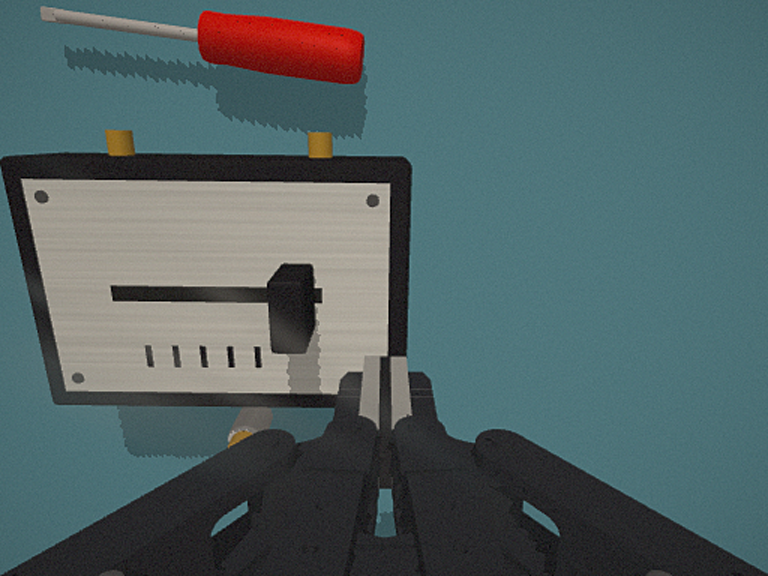

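The wrist view shows the lever's top and rear face at (268-315, 265-352), and the bars at u = 150..258, v = 355. The closed fingertips are at (385,357), behind the lever and aligned with the slot. The plug is at (240,440).

```bash
python3 - <<'E'
from h import *
T=np.load("T1.npy"); A=np.deg2rad(15.1); s=np.array([-np.sin(A),np.cos(A)]); n=np.array([np.cos(A),np.sin(A)])
C=np.array([0.5203,-0.1505])
def loc(u,v,z): 
    p=ray("wrist",(u/1.5,v/1.5),z,T); q=p[:2]-C; return np.round([q@n*1e3,q@s*1e3],1)
for nm,u,v,z in [("plateTL",22,180,.055),("plateTR",390,185,.055),("bar5",150,356,.055),("bar4",177,356,.055),("bar3",204,356,.055),("bar2",231,356,.055),("bar1",258,356,.055),("plateBL",55,403,.055),("lev base rear",315,330,.055),("lev top front",269,345,.088),("slotL",111,293,.055),("slotR",322,295,.055),
 ("tipL",362,357,.1406),("tipR",410,357,.1406),("blackL",340,372,.1406),("blackR",432,372,.1406)]: print(nm,loc(u,v,z))
print("tcp",((T[:2,3]-C)@n).round(4),((T[:2,3]-C)@s).round(4))
im=cv2.imread("pics/w1.png")[150:280,150:310]
cv2.imwrite("pics/w1c.png",cv2.resize(im,None,fx=4.6,fy=4.6,interpolation=cv2.INTER_CUBIC))
E
```

```text
plateTL [57.4 83.4]
plateTR [ 55.3 -86.2]
bar5 [-31.7  37.5]
bar4 [-31.7  23.5]
bar3 [-31.7   9.5]
bar2 [-31.6  -4.4]
bar1 [-31.6 -18.4]
plateBL [-59.3  92.3]
lev base rear [-17.1 -48.4]
lev top front [-10.4 -33.1]
slotL [ 2.6 51.8]
slotR [  1.6 -52.7]
tipL [  9.4 -76.5]
tipR [  9.4 -92. ]
blackL [  4.  -69.3]
blackR [  4.  -99.3]
tcp -0.0005 -0.0836
```

View pics/w1c.png

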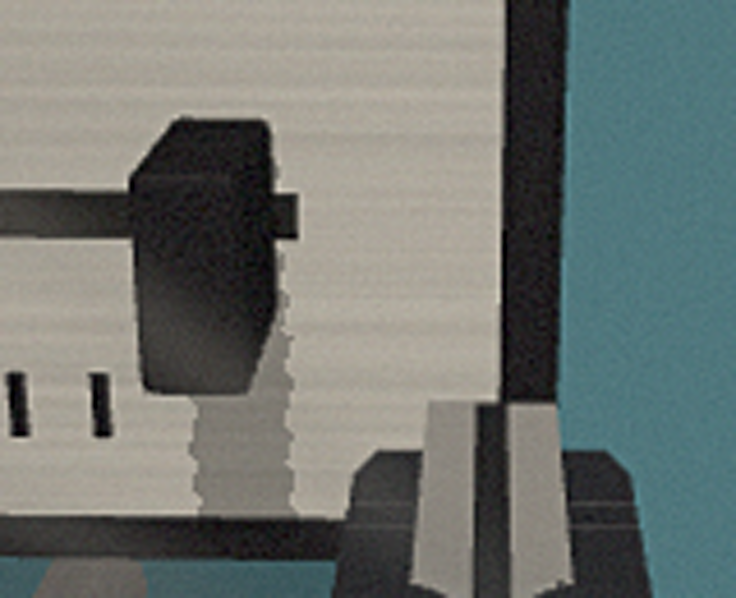

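The crop shows the lever's rear base edge about 20-28 mm ahead of the finger face. Lever zero comes to about -41.5 mm in plate coordinates, so the lever is at about 1 mm. Descending behind it.

Request:
send_rows([
  [0,0,0.02,0,-1],
  [0,0,0.04,0,-1],
  [0,0,0.055,0,-1],
  [0,0,0.066,0,-1],
  [0,0,0.066,0,-1],
  [0,-0.005,0.066,0,-1],
  [0,-0.01,0.066,0,-1],
  [0,-0.015,0.066,0,-1],
  [0,-0.015,0.066,0,-1],
])

```text
time: 2.25
eef_pos: [0.538, -0.2168, 0.0839]
tcp_rot: [0.991, 0.132, 0.0, 0.0]
contact_force: [-0.3, 0.3, -0.5]
opening: -0.001
finger_force: 0.0
```

Request:
send_rows([
  [0,-0.001,0,0,-1],
  [0,-0.002,0,0,-1],
  [0,-0.003,0,0,-1],
  [0,-0.003,0,0,-1],
  [0,-0.003,0,0,-1],
])

```text
time: 2.75
eef_pos: [0.5371, -0.2147, 0.0833]
tcp_rot: [0.991, 0.131, -0.0, -0.0]
contact_force: [0.2, 0.1, 0.3]
opening: -0.002
finger_force: 0.0
```

Request:
send_rows([
  [0,-0.001,0,0,-1],
  [0,-0.002,0,0,-1],
  [0,-0.003,0,0,-1],
  [0,-0.003,0,0,-1],
  [0,-0.003,0,0,-1],
])

```text
time: 3.25
eef_pos: [0.5364, -0.2117, 0.0833]
tcp_rot: [0.991, 0.131, 0.0, 0.0]
contact_force: [1.3, 0.1, -1.2]
opening: 0.002
finger_force: 0.0
```

Request:
send_rows([
  [0,-0.001,0,0,-1],
  [0,-0.002,0,0,-1],
  [0,-0.003,0,0,-1],
  [0,-0.003,0,0,-1],
])

```text
time: 3.65
eef_pos: [0.5356, -0.2089, 0.0834]
tcp_rot: [0.991, 0.131, 0.0, 0.0]
contact_force: [-0.3, -0.9, -0.2]
opening: 0.004
finger_force: 0.4
```

Request:
send_rows([
  [0,-0.001,0,0,-1],
  [0,-0.002,0,0,-1],
  [0,-0.003,0,0,-1],
  [0,-0.003,0,0,-1],
])

```text
time: 4.05
eef_pos: [0.5348, -0.2057, 0.0834]
tcp_rot: [0.991, 0.131, 0.0, -0.0]
contact_force: [-0.2, -0.4, 0.7]
opening: -0.003
finger_force: 0.4
```

Request:
send_rows([
  [0,-0.001,0,0,-1],
  [0,-0.002,0,0,-1],
  [0,-0.003,0,0,-1],
  [0,-0.003,0,0,-1],
])

```text
time: 4.45
eef_pos: [0.534, -0.2028, 0.0833]
tcp_rot: [0.991, 0.131, 0.0, -0.0]
contact_force: [0.6, -0.8, 0.0]
opening: 0.001
finger_force: 0.4
```

```bash
cat > look.py <<'E'
from h import *
import sys
A=np.deg2rad(15.1); s=np.array([-np.sin(A),np.cos(A)]); n=np.array([np.cos(A),np.sin(A)]); C=np.array([0.5203,-0.1505])
def tcp(): 
    st=ctrl.get_state(); p=st["eef_pos"]; f=np.array(st["contact_force"]); return st["time"],((p[:2]-C)@s*1e3).round(2),(f[:2]@s).round(2)
def lever():
    a=ctrl.read_camera("top")[:,:,::-1]
    cv2.imwrite(f"pics/top_{ctrl.get_state()['time']:.2f}.png",a); return a
E
python3 - <<'E'
from look import *
T=toolT(); im=ctrl.read_camera("wrist")[:,:,::-1].copy(); cv2.imwrite("pics/w2.png",im); np.save("T2.npy",T); print(tcp())
cv2.imwrite("pics/w2b.png",cv2.resize(im[120:],(768,396),interpolation=cv2.INTER_CUBIC))
E
```

```text
(4.5, np.float64(-54.04), np.float64(-0.88))
```

View pics/w2b.png

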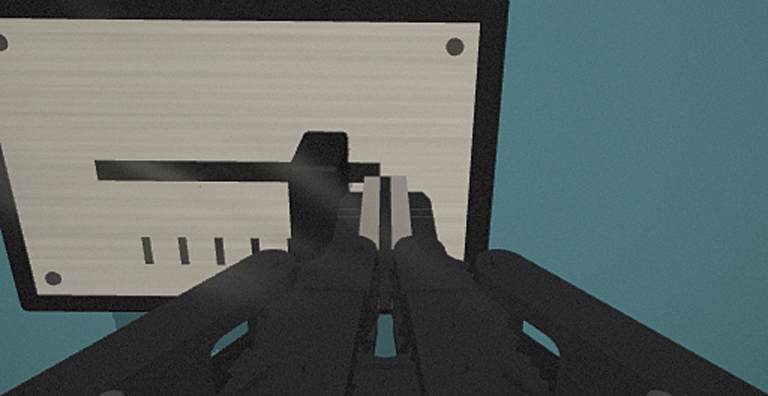

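The lever's base edge is at crop (348,180) and the finger's shoulder at (340,200), so they are about touching. I'll measure the lever's position.

```bash
python3 - <<'E'
from look import *
T=np.load("T2.npy")
def loc(u,v,z):
    p=ray("wrist",(u/1.5,v/1.5+120),z,T); q=p[:2]-C; return np.round([q@n*1e3,q@s*1e3],1)
for nm,u,v,z in [("bar5",147,250,.055),("bar4",183,250,.055),("bar3",219,250,.055),("bar2",255,250,.055),("base rear",350,160,.055),("top front",289,200,.088),("top rear",347,134,.055),("slotR",380,170,.055),("slotL",95,170,.055),("tipL",363,178,.0753),("blackL",340,210,.0853)]: print(nm,loc(u,v,z))
E
```

```text
bar5 [-31.5  38. ]
bar4 [-31.5  24. ]
bar3 [-31.5  10. ]
bar2 [-31.5  -3.9]
base rear [  6.4 -41.7]
top front [  8.  -25.8]
top rear [ 16.5 -40.9]
slotR [  2.4 -52.6]
slotL [ 2.5 52. ]
tipL [  9.  -47.3]
blackL [  3.1 -40.6]
```

Request:
send_rows([
  [0,-0.001,0,0,-1],
  [0,-0.002,0,0,-1],
  [0,-0.003,0,0,-1],
  [0,-0.004,0,0,-1],
  [0,-0.005,0,0,-1],
  [0,-0.006,0,0,-1],
  [0,-0.006,0,0,-1],
])

```text
time: 5.2
eef_pos: [0.533, -0.1986, 0.0838]
tcp_rot: [0.991, 0.131, 0.001, 0.001]
contact_force: [1.5, -5.1, -0.8]
opening: -0.001
finger_force: 2.1
```

Request:
send_rows([
  [0,-0.0005,0,0,-1],
  [0,-0.001,0,0,-1],
  [0,-0.001,0,0,-1],
])

```text
time: 5.5
eef_pos: [0.5323, -0.196, 0.0836]
tcp_rot: [0.991, 0.131, 0.0, -0.0]
contact_force: [1.0, -2.0, 1.1]
opening: 0.003
finger_force: 1.3
```

Request:
send_rows([
  [0,-0.0005,0,0,-1],
  [0,-0.001,0,0,-1],
  [0,-0.001,0,0,-1],
])

```text
time: 5.8
eef_pos: [0.5318, -0.1947, 0.0833]
tcp_rot: [0.991, 0.131, -0.0, -0.001]
contact_force: [1.6, -1.3, 2.4]
opening: 0.0
finger_force: 0.7
```

Request:
send_rows([
  [0,-0.0005,0,0,-1],
  [0,-0.001,0,0,-1],
  [0,-0.001,0,0,-1],
])

```text
time: 6.1
eef_pos: [0.5309, -0.1936, 0.0825]
tcp_rot: [0.991, 0.131, -0.001, -0.001]
contact_force: [0.0, -0.1, -0.5]
opening: 0.002
finger_force: 0.0
```

Request:
send_rows([
  [0,-0.0005,0,0,-1],
  [0,-0.001,0,0,-1],
  [0,-0.001,0,0,-1],
])

```text
time: 6.4
eef_pos: [0.5312, -0.1932, 0.0831]
tcp_rot: [0.991, 0.131, -0.0, -0.0]
contact_force: [-0.2, 0.0, 1.0]
opening: -0.002
finger_force: 0.0
```

```bash
python3 - <<'E'
from look import *
T=toolT(); im=ctrl.read_camera("wrist")[:,:,::-1].copy(); cv2.imwrite("pics/w3.png",im); np.save("T3.npy",T); print(tcp())
cv2.imwrite("pics/w3b.png",cv2.resize(im[170:310,60:310],None,fx=3,fy=3,interpolation=cv2.INTER_CUBIC))
E
```

```text
(6.45, np.float64(-44.17), np.float64(0.11))
```

View pics/w3b.png

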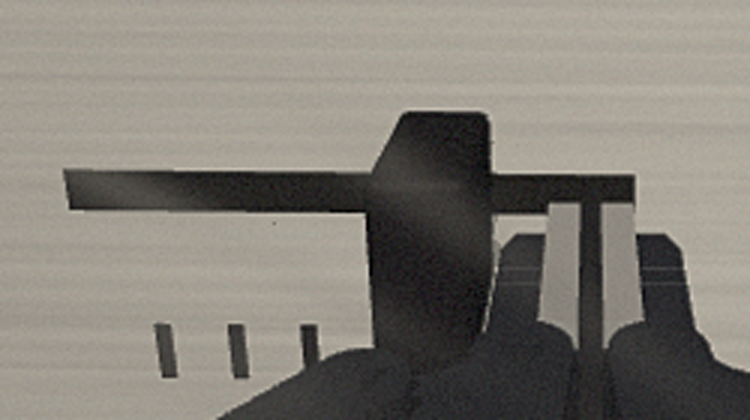

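After the snap there is a visible gap between the lever's rear (crop u≈490) and the finger (500+). Checking that it is in click 1.

```bash
cat >> look.py <<'E'
def lev(T,im,out=True):
    """lever rear-base column (bright->dark edge between slot and lever top end), on plate plane -> joint mm (zero at -41)"""
    g=cv2.cvtColor(im,cv2.COLOR_BGR2GRAY); r=[]
    M=np.linalg.inv(T@ctrl.calibration("wrist")["tool_from_camera"]); K=ctrl.calibration("wrist")["intrinsics"]
    def px(x,y,z):
        w=C+n*x+s*y; c=(M@[w[0],w[1],z,1])[:3]*[1,-1,-1]; q=K@c; return q[:2]/q[2]
    ys=np.arange(-60,70,.25)
    for x in (9,11,13,15):
        v=[g[int(round(b)),int(round(a))] if 0<=b<383 and 0<=a<511 else 255 for a,b in (px(x,y,.055) for y in ys)]
        d=np.where(np.array(v)<85)[0]; d and 0
        r.append(ys[d[0]] if len(d) else np.nan)
    return np.array(r),np.nanmedian(r)+8+41
E
sed -i 's/; d and 0//' look.py
python3 - <<'E'
from look import *
for i in (2,3): print(lev(np.load(f"T{i}.npy"),cv2.imread(f"pics/w{i}.png")))
T=np.load("T3.npy"); p=ray("wrist",(490/3+60,150/3+170),.055,T)[:2]-C; print(p@n,p@s)
E
```

```text
(array([nan, nan, nan, nan]), np.float64(nan))
(array([nan, nan, nan, nan]), np.float64(nan))
0.010225995255037172 -0.02637239803346502look.py:20: RuntimeWarning: All-NaN slice encountered
  return np.array(r),np.nanmedian(r)+8+41
```

```bash
sed -i 's/w=C+n\*x+s\*y/w=C+(n*x+s*y)\/1e3/' look.py
python3 - <<'E'
from look import *
for i in (2,3): print(lev(np.load(f"T{i}.npy"),cv2.imread(f"pics/w{i}.png")))
E
```

```text
(array([-40.75, -40.75, -40.75, -40.75]), np.float64(8.25))
(array([-25.75, -25.75, -26.  , -26.  ]), np.float64(23.125))
```

Request:
send_rows([
  [0,-0.001,0,0,-1],
  [0,-0.002,0,0,-1],
  [0,-0.003,0,0,-1],
  [0,-0.004,0,0,-1],
  [0,-0.005,0,0,-1],
  [0,-0.006,0,0,-1],
  [0,-0.007,0,0,-1],
  [0,-0.008,0,0,-1],
  [0,-0.009,0,0,-1],
  [0,-0.009,0,0,-1],
])

```text
time: 7.45
eef_pos: [0.5299, -0.1869, 0.084]
tcp_rot: [0.991, 0.132, 0.001, 0.003]
contact_force: [0.9, -6.6, -1.2]
opening: 0.003
finger_force: 3.1
```

Request:
send_rows([
  [0,-0.0005,0,0,-1],
  [0,-0.001,0,0,-1],
  [0,-0.001,0,0,-1],
])

```text
time: 7.75
eef_pos: [0.5297, -0.1861, 0.084]
tcp_rot: [0.991, 0.131, 0.001, 0.003]
contact_force: [1.2, -6.8, -2.2]
opening: -0.002
finger_force: 3.0
```

Request:
send_rows([
  [0,-0.0005,0,0,-1],
  [0,-0.001,0,0,-1],
  [0,-0.001,0,0,-1],
])

```text
time: 8.05
eef_pos: [0.5291, -0.1838, 0.0839]
tcp_rot: [0.991, 0.131, 0.001, 0.001]
contact_force: [0.7, -4.1, -0.2]
opening: -0.001
finger_force: 1.8
```

Request:
send_rows([
  [0,-0.0005,0,0,-1],
  [0,-0.001,0,0,-1],
  [0,-0.001,0,0,-1],
])

```text
time: 8.35
eef_pos: [0.5283, -0.1813, 0.0835]
tcp_rot: [0.991, 0.131, 0.0, -0.001]
contact_force: [-0.1, -1.5, 2.7]
opening: -0.001
finger_force: 0.8
```

```bash
python3 - <<'E'
from look import *
T=toolT(); im=ctrl.read_camera("wrist")[:,:,::-1].copy(); print(tcp(),lev(T,im))
E
```

```text
(8.4, np.float64(-31.78), np.float64(-2.43)) (array([-19. , -19. , -18.5, -18.5]), np.float64(30.25))
```

Request:
send_rows([
  [0,-0.0005,0,0,-1],
  [0,-0.001,0,0,-1],
  [0,-0.001,0,0,-1],
])

```text
time: 8.7
eef_pos: [0.5274, -0.1801, 0.0827]
tcp_rot: [0.991, 0.131, -0.001, -0.001]
contact_force: [0.0, -0.4, 0.2]
opening: 0.004
finger_force: 0.0
```

```bash
python3 - <<'E'
from look import *
T=toolT(); im=ctrl.read_camera("wrist")[:,:,::-1].copy(); print(tcp(),lev(T,im))
E
```

```text
(8.75, np.float64(-30.44), np.float64(-0.42)) (array([-13.75, -13.25, -13.25, -13.5 ]), np.float64(35.625))
```

The lever is in click 2 and the finger is 5-7 mm behind it. Repeating the same 13 mm approach for click 3.

Request:
send_rows([
  [0,-0.001,0,0,-1],
  [0,-0.002,0,0,-1],
  [0,-0.003,0,0,-1],
  [0,-0.004,0,0,-1],
  [0,-0.005,0,0,-1],
  [0,-0.006,0,0,-1],
  [0,-0.007,0,0,-1],
  [0,-0.008,0,0,-1],
  [0,-0.009,0,0,-1],
  [0,-0.009,0,0,-1],
])

```text
time: 9.75
eef_pos: [0.5264, -0.1738, 0.0838]
tcp_rot: [0.991, 0.132, 0.001, 0.002]
contact_force: [0.1, -5.3, -1.6]
opening: -0.005
finger_force: 2.5
```

Request:
send_rows([
  [0,-0.0005,0,0,-1],
  [0,-0.001,0,0,-1],
  [0,-0.001,0,0,-1],
])

```text
time: 10.05
eef_pos: [0.5263, -0.1734, 0.084]
tcp_rot: [0.991, 0.132, 0.001, 0.003]
contact_force: [0.8, -7.3, -1.8]
opening: -0.0
finger_force: 3.1
```

Request:
send_rows([
  [0,-0.0005,0,0,-1],
  [0,-0.001,0,0,-1],
  [0,-0.001,0,0,-1],
])

```text
time: 10.35
eef_pos: [0.526, -0.1725, 0.084]
tcp_rot: [0.991, 0.132, 0.001, 0.003]
contact_force: [1.6, -8.1, -2.0]
opening: 0.002
finger_force: 2.9
```

```bash
python3 - <<'E'
from look import *
T=toolT(); im=ctrl.read_camera("wrist")[:,:,::-1].copy(); print(tcp(),lev(T,im))
E
```

```text
(10.4, np.float64(-22.62), np.float64(-6.52)) (array([-10.5, -10.5, -10. , -10. ]), np.float64(38.75))
```

Request:
send_rows([
  [0,-0.0005,0,0,-1],
  [0,-0.001,0,0,-1],
  [0,-0.001,0,0,-1],
])

```text
time: 10.7
eef_pos: [0.5254, -0.1702, 0.0838]
tcp_rot: [0.991, 0.131, 0.001, 0.001]
contact_force: [0.8, -4.0, -0.5]
opening: 0.002
finger_force: 1.8
```

Request:
send_rows([
  [0,-0.0005,0,0,-1],
  [0,-0.001,0,0,-1],
  [0,-0.001,0,0,-1],
])

```text
time: 11.0
eef_pos: [0.5247, -0.1678, 0.0835]
tcp_rot: [0.991, 0.131, 0.0, -0.001]
contact_force: [0.5, -0.2, 2.1]
opening: -0.001
finger_force: 0.8
```

```bash
python3 - <<'E'
from look import *
T=toolT(); im=ctrl.read_camera("wrist")[:,:,::-1].copy(); print(tcp(),lev(T,im))
E
```

```text
(11.05, np.float64(-17.77), np.float64(-0.91)) (array([-5. , -5. , -4.5, -4.5]), np.float64(44.25))
```

One more millimetre past the ridge.

Request:
send_rows([
  [0,-0.0005,0,0,-1],
  [0,-0.001,0,0,-1],
  [0,-0.001,0,0,-1],
])

```text
time: 11.35
eef_pos: [0.5238, -0.1666, 0.0828]
tcp_rot: [0.991, 0.131, -0.001, -0.001]
contact_force: [0.8, 0.3, 0.6]
opening: -0.002
finger_force: 0.0
```

```bash
python3 - <<'E'
from look import *
T=toolT(); im=ctrl.read_camera("wrist")[:,:,::-1].copy(); print(tcp(),lev(T,im))
E
```

```text
(11.4, np.float64(-16.49), np.float64(-0.1)) (array([-2.  , -2.  , -2.  , -2.25]), np.float64(47.0))
```

It snapped with no force left. I'll back off 8 mm, which also lets it settle, and look.

Request:
send_rows([
  [0,0.002,0,0,-1],
  [0,0.005,0,0,-1],
  [0,0.008,0,0,-1],
  [0,0.008,0,0,-1],
  [0,0.008,0,0,-1],
])

```text
time: 11.9
eef_pos: [0.5264, -0.1752, 0.0833]
tcp_rot: [0.991, 0.131, -0.0, -0.0]
contact_force: [0.1, 0.6, 0.4]
opening: 0.001
finger_force: 0.0
```

```bash
python3 - <<'E'
from look import *
T=toolT(); im=ctrl.read_camera("wrist")[:,:,::-1].copy(); print(tcp(),lev(T,im))
cv2.imwrite("pics/w4b.png",cv2.resize(im[150:310,30:310],None,fx=2.8,fy=2.8,interpolation=cv2.INTER_CUBIC))
E
```

```text
(11.95, np.float64(-25.37), np.float64(0.28)) (array([2.  , 2.  , 2.  , 2.25]), np.float64(51.0))
```

View pics/w4b.png

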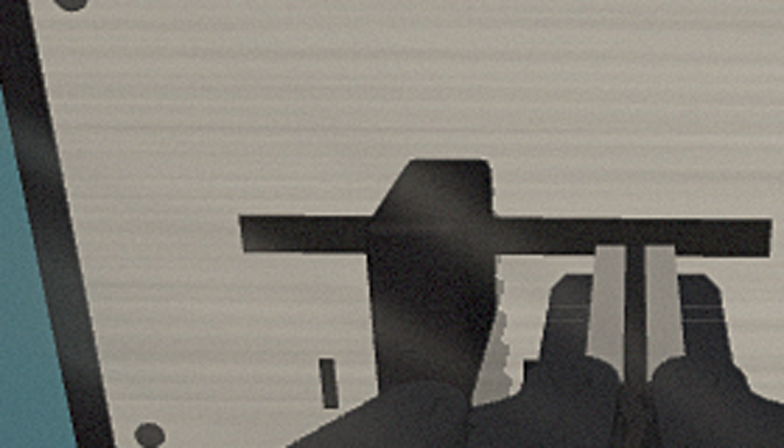

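Lever measured at 51.0 mm, in the third click, with a clear gap to the finger. Lifting, then over to the button.

Request:
send_rows([
  [0,0,-0.03,0,-1],
  [0,0,-0.06,0,-1],
  [0,0,-0.08,0,-1],
  [0,0,-0.08,0,-1],
  [0.01,-0.04,-0.08,0,-1],
  [0.02,-0.08,-0.08,0,-1],
  [0.03,-0.12,-0.08,0,-1],
  [0.04,-0.16,-0.08,0,-1],
  [0.05,-0.2,-0.08,0,-1],
  [0.06,-0.24,-0.08,0,-1],
  [0.07,-0.275,-0.08,0,-1],
  [0.077,-0.307,-0.08,0,-1],
])

```text
time: 13.15
eef_pos: [0.5198, 0.1432, 0.1616]
tcp_rot: [0.991, 0.132, -0.001, -0.0]
contact_force: [0.6, 0.1, -0.5]
opening: -0.002
finger_force: 0.0
```

Request:
send_rows([
  [0,0,0,0,-1],
  [0,0,0,0,-1],
  [0,0,0,0,-1],
])

```text
time: 13.45
eef_pos: [0.5205, 0.1406, 0.1624]
tcp_rot: [0.991, 0.131, -0.001, 0.0]
contact_force: [-0.2, 0.0, 0.3]
opening: 0.004
finger_force: 0.0
```

```bash
python3 - <<'E'
from look import *
T=toolT(); np.save("T5.npy",T); print(T[:3,3].round(4)); im=ctrl.read_camera("wrist")[:,:,::-1].copy(); cv2.imwrite("pics/w5.png",im)
cv2.imwrite("pics/w5b.png",cv2.resize(im,(768,576),interpolation=cv2.INTER_CUBIC))
E
```

```text
[0.5205 0.1406 0.1624]
```

View pics/w5b.png

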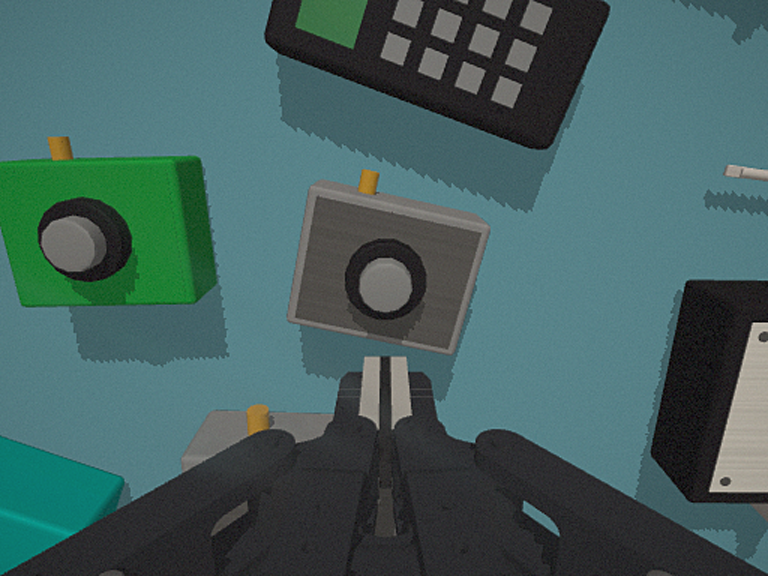

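The wrist view shows the small grey box with its button top centred at (386,286), directly in line with the fingers.

```bash
python3 - <<'E'
from look import *
T=np.load("T5.npy"); p=ray("wrist",(386/1.5,286/1.5),.062,T); print(p, T[:3,:3].T@(p-T[:3,3]))
E
```

```text
[0.52522741 0.14090297 0.062     ] [0.00479868 0.00095675 0.10034786]
```

Request:
send_rows([
  [0.004,0.001,0.03,0,-1],
  [0.004,0.001,0.06,0,-1],
  [0.004,0.001,0.08,0,-1],
  [0.004,0.001,0.088,0,-1],
  [0.004,0.001,0.088,0,-1],
  [0.004,0.001,0.088,0,-1],
])

```text
time: 14.1
eef_pos: [0.5259, 0.141, 0.0763]
tcp_rot: [0.991, 0.131, 0.001, 0.0]
contact_force: [0.1, 0.6, 0.5]
opening: 0.001
finger_force: 0.0
```

Request:
send_rows([
  [0,0,0.002,0,-1],
  [0,0,0.004,0,-1],
  [0,0,0.006,0,-1],
  [0,0,0.006,0,-1],
  [0,0,0.006,0,-1],
])

```text
time: 14.6
eef_pos: [0.5255, 0.1416, 0.0699]
tcp_rot: [0.991, 0.131, 0.001, 0.0]
contact_force: [0.7, -0.2, 1.2]
opening: 0.002
finger_force: 0.8
```

Request:
send_rows([
  [0,0,0.001,0,-1],
  [0,0,0.002,0,-1],
  [0,0,0.003,0,-1],
  [0,0,0.003,0,-1],
])

```text
time: 15.0
eef_pos: [0.5255, 0.1415, 0.0667]
tcp_rot: [0.991, 0.131, 0.001, -0.0]
contact_force: [1.7, 0.2, 4.1]
opening: -0.0
finger_force: 1.7
```

Request:
send_rows([
  [0,0,0.001,0,-1],
  [0,0,0.002,0,-1],
  [0,0,0.002,0,-1],
  [0,0,0.002,0,-1],
])

```text
time: 15.4
eef_pos: [0.5255, 0.1415, 0.0647]
tcp_rot: [0.991, 0.131, 0.001, -0.0]
contact_force: [1.3, 1.0, 4.8]
opening: 0.004
finger_force: 2.3
```

Request:
send_rows([
  [0,0,0.001,0,-1],
  [0,0,0.002,0,-1],
  [0,0,0.002,0,-1],
  [0,0,0.002,0,-1],
])

```text
time: 15.8
eef_pos: [0.5256, 0.1416, 0.0642]
tcp_rot: [0.991, 0.131, 0.0, 0.0]
contact_force: [-1.6, 0.4, 12.3]
opening: 0.002
finger_force: 6.5
```

Request:
send_rows([
  [0,0,0.001,0,-1],
  [0,0,0.001,0,-1],
  [0,0,0.001,0,-1],
])

```text
time: 16.1
eef_pos: [0.5257, 0.1416, 0.0641]
tcp_rot: [0.991, 0.131, -0.0, 0.0]
contact_force: [-4.9, -1.1, 18.4]
opening: -0.002
finger_force: 8.9
```

Bottomed out: the force rose to 18 N with z stuck at 0.064. Lifting clear.

Request:
send_rows([
  [0,0,-0.01,0,-1],
  [0,0,-0.03,0,-1],
  [0,0,-0.06,0,-1],
  [0,0,-0.1,0,-1],
  [0,0,-0.14,0,-1],
  [-0.03,0,-0.15,0,-1],
  [-0.03,0,-0.15,0,-1],
  [-0.03,0,-0.15,0,-1],
  [-0.03,0,-0.15,0,-1],
  [-0.03,0,-0.15,0,-1],
])

```text
time: 17.1
eef_pos: [0.4957, 0.1337, 0.2097]
tcp_rot: [0.991, 0.131, -0.002, -0.0]
contact_force: [-0.3, -0.9, 0.5]
opening: -0.002
finger_force: 0.0
```

```bash
python3 - <<'E'
from look import *
a=cv2.resize(ctrl.read_camera("top")[110:250,160:400,::-1],None,fx=3.3,fy=3.3,interpolation=cv2.INTER_CUBIC)
cv2.imwrite("pics/end.png",a); s=ctrl.get_state(); print(s["time"],s["eef_pos"],s["contact_force"])
E
```

```text
17.15 [0.4958349  0.13367794 0.20991987] [ 0.72248488 -0.01298644  0.16288149]
```

View pics/end.png

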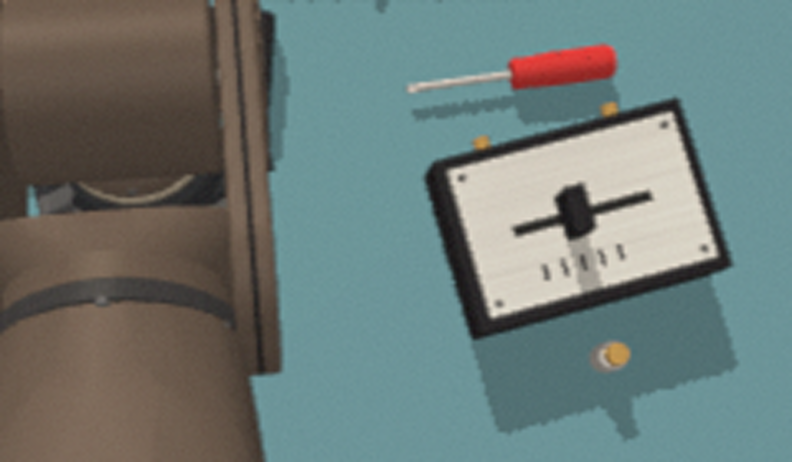

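The lever at (575,210) is at the third bar, the plug and screwdriver are where they were, and the arm is clear at z = 0.21 m. The arm hides the trigger box and handset in this view. Handing in.

```bash
python3 -c "
from plant import ctrl
print(ctrl.sign_off())"
```

```text
the job is handed in; nothing more can be done
None
```

I pushed the lever into the third click (measured at 51 mm), pressed the trigger button to its stop and released it, then handed the job in with the arm clear; the sign-off gave no verdict, and the arm hid the button and handset in my last picture, so I did not see those two at the end.

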